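# Shut the drying box and switch on its fan

## Task

Get the drying box going for the rinsed cork block that lies in it: slide the white lid fully home by its black grip, so that it rides over the ridge and clicks shut, and then flip the red fan switch over to its on side (the green dot, towards the lid). Leave the blue lamp switch off, and do not disturb the things lying around.

Things in the scene. Friction and masses are not known exactly. Their poses are not given: they have to be found in the camera images.
- dry_box: Grey drying box, 150 (x) x 198 (y) x 76 mm, fixed to the worktable. Origin under the middle of the lidded chamber, on the table; its own x points from its front (nearest the robot) to its back, y to its left, z up. The chamber spans y -65 to +65 mm and is 76 mm high at its aluminium side rails, between which the lid slides along x. On the left lies a lower switch deck, y 65 to 133 mm, its top 50 mm above the table.
- lid (a joint): Opening of the white sliding lid in m: 0 is fully home, up to 0.08 is pulled out towards the box's front (its -x); it closes towards the box's +x. Sliding needs under 2 N, except over the last 11 mm, where a sprung ridge has to be forced (about 5 N); past its top at 6 mm it pulls the lid home by itself, to within about 2 mm of the hard stop at 0.
- lid_grip (a point): Middle of the black grip on the lid, moving with it (axes as the box's): a rounded bar 14 mm thick along x (the sliding direction), 56 mm long along y, 25 mm high above the lid. The point lies 82 mm above the table; the bar's top is at 94 mm, the lid's top face at 70 mm, the side rails' tops at 76 mm. The grip stands at x = -55 mm of the box when the lid is home.
- fan_switch (a joint): Angle of the red fan toggle in rad: 0 is off, leaning 0.38 rad to the left (box +y, outwards, away from the lid); 0.76 is on, leaning 0.38 rad to the right (box -y, towards the lid, the side with the green dot). It turns about the box's x axis. A spring holds it at either end (about 3.5 N at the tip) and snaps it over once past its middle at 0.38.
- fan_tip (a point): Thickest point of the red bat, 48 mm from its pivot, moving with it. The bat is a round lever 58 mm long from the pivot, 9 mm thick at its foot and 16 mm near its end; its end lies 112 mm above the table when off or on.
- fan_pivot (a point): Pivot of the red fan toggle, 58 mm above the table, on a black plate 44 (x) x 58 (y) mm on the deck (axes as the box's). The red and the blue switch stand side by side along the box's x, 75 mm apart, 100 mm left of the chamber's middle; which of them is in front varies.
- lamp_switch (a joint): Angle of the blue lamp toggle, same kind and sense: 0 is off; it must stay off.
- lamp_pivot (a point): Pivot of the blue lamp toggle, as for the red one.
- tin_c (a point): Centre of a small round tin, 50 mm across, 21 mm high, lying by: leave it.
- putty_c (a point): Centre of a grey putty rubber, 26 x 42 x 12 mm: leave it.
- brush_c (a point): Centre of a brown wooden flat brush, 15 x 209 x 18 mm: leave it.

How it is judged:
On the way, in this order (a step that is already met when the one before it is completed fails the run):
1. the lid is fully home, past the ridge (within 4 mm), while the fan is still off (value of joint lid below 0.004 m and value of joint fan_switch below 0.15 rad), for 0.2 s.
2. the red fan switch has snapped to its on side (value of joint fan_switch above 0.6 rad), for 0.2 s.
At the end, for the whole second after the job is handed in: The lid is within 4 mm of fully home, the red fan switch lies on its on side (above 0.6 rad) and the blue lamp switch on its off side (below 0.15 rad) (value of joint lid below 0.004 m and value of joint fan_switch above 0.6 rad and value of joint lamp_switch below 0.15 rad); the robot touches nothing.
It fails at once if the blue lamp switch is pushed to or past its middle (above 0.35 rad) (value of joint lamp_switch above 0.35 rad).
It fails at once if a bystander (tin, putty rubber or brush) is moved by more than 30 mm (distance of any of tin_c, putty_c, brush_c from where it was at the start of the episode above 0.03 m).
It also fails if it takes over 40 s, if anything falls off the work surface, if the arm or the gripper's body presses on something with over 40 N, if the wrist force passes 120 N, or if a joint passes its speed limit or range.

## Robot

A 7-joint arm with a two-finger parallel gripper is mounted at the origin on a cart in front of the work surface, level with it; the furniture and walls round the work are solid. World frame = base frame: x ahead of the robot, y to its left, z up, the work surface at z = 0. Lengths are in m, angles in rad, forces in N, time in s.
With the tool pointing down it reaches from about 0.4 to 0.85 m from the base axis. Payload 4.5 kg.
Tool frame: the origin (TCP) lies on the centre line of the jaws, within the pads' length; the fingertips stand 11 mm ahead of it and the grasp point (between the pads) lies 8 mm behind it; z points along the fingers, y is the direction in which the jaws open and shut (so a half turn about z gives the same grasp; the last joint's range is limited). The gripper opens to 88 mm and grips with 3 to 60 N. Pads are 18 mm wide; open, the fingers measure 123 mm over their backs; the gripper's body (75 mm by 187 mm) begins 45 mm behind the grasp point.
Start: joints at [1.148, 0.689, -0.195, 1.565, 0.157, 0.902, -0.215], TCP at [0.276, -0.561, 0.25] pointing down, gripper open.
Joint ranges: [-3.01, 3.01], [-0.46, 2.08], [-1.47, 1.51], [0.13, 2.56], [-1, 4.14], [0.04, 2.09], [-2.66, 2.66]. Speed limits (rad/s): [2.57, 2.57, 3.14, 3.14, 3.14, 3.14, 3.14].

## Interface

Orientations are given as a unit quaternion [x, y, z, w].
In Python, from plant import r, snapshot gives the robot as it stands.
- The arm moves only by the tool drive_tool, never from a script. Its argument "commands" is a list of rows, each an object of numbers: "wx", "wy", "wz": the turn, a rotation vector about the tool's x, y, z in rad; "dx", "dy", "dz": the shift along the tool's x, y, z in m; "claw": the opening, from 0 (shut) to 1 (fully open). A call has 1 to 12 rows; each row shifts and turns the commanded pose from where the row before left it, along the tool's axes as they then stand; what a row does not reach is not made up. A row lasts 1/10 s, in which the tool goes at most 50 mm and 8.59 degrees, less where a joint would pass 70% of its speed; a pose out of reach is approached as far as the arm can. A call is refused whole if a number of a shift passes 0.05 or a number of a turn 0.15, either way. A call with a gripper value outside its range is refused whole. The fingers move at their own pace and stop on an object; "grip_force" is the grip in N (left out, the last holds). Time passes only in rows, so rows that do not move let the fingers close. It gives the time, the measured TCP pose, the force and the opening at its end, in the units of the state.
- r.get_state(): the state, without advancing time (a new reading comes with each control period).
- snapshot(name): name is "scene" or "top"; returns a dict with "color" (384x512x3 uint8, red, green, blue), "fx", "fy", "cx", "cy" (pixels), "world_to_cam" (4x4, takes a point from world to camera coordinates). Camera axes: x right, y up, looking along -z (the intrinsics and any distortion apply to the point x, -y, -z); pixel columns grow to the right and rows downward; lengths in m; the calibration is good to about 2 mm. A picture is of the moment at which its call begins. There is no depth.
- r.finish_job(): hands the job in, once; it reports no verdict.
The state is a dict: "clock": time; "q": joint angles; "qd": joint speeds; "joint_torque": joint torques, N m; "tool_pos": TCP position; "eef_rot": TCP orientation; "contact_force": force on the tool from outside, world axes, zero at the start; "moment": the same for the moment, N m; "opening": opening from 0.0 (shut) to 1.0 (fully open).
Only numpy, scipy, OpenCV 4.12 (cv2) and the standard library are available. Lean on these libraries where they do the work, as an engineer would, in place of code of your own. Each camera call takes 0.05 s, during which the arm holds its last target. There are 200 camera calls.

## Working session

There is one attempt and no reset: what is moved stays moved. The work goes in short steps, Python scripts to look and compute and a tool call to move; the robot and the scene stay as the last step left them, time stands still between calls to the robot, and variables do not carry over. Pictures are saved under pics/ and viewed, on a budget of 10 in all, crops included, one or two more only if the job needs it, and the job is handed in when it is done.

Besides the shell and the picture viewer there is one more tool, called after "Emit:" as a command line: name --argument value ..., lists and objects as JSON in quotes. drive_tool: Moves the arm, as the interface text tells. Its arguments: {"type":"object","properties":{"commands":{"type":"array","items":{"type":"object","properties":{"wx":{"type":"number"},"wy":{"type":"number"},"wz":{"type":"number"},"dx":{"type":"number"},"dy":{"type":"number"},"dz":{"type":"number"},"claw":{"type":"number"}}}},"grip_force":{"type":"number"}},"required":["commands"]}

```bash
mkdir -p pics
cat > h.py <<'E'
import numpy as np, cv2
from plant import r, snapshot
def shot(name,fn):
    s=snapshot(name); cv2.imwrite('pics/'+fn+'.png',cv2.cvtColor(s['color'],cv2.COLOR_RGB2BGR)); np.save('pics/'+fn+'.npy',s,allow_pickle=True); return s
def ray(s,u,v):
    M=np.array(s['world_to_cam']); R=M[:3,:3]; o=-R.T@M[:3,3]
    d=R.T@np.array([(u-s['cx'])/s['fx'],-(v-s['cy'])/s['fy'],-1]); return o,d
def onz(s,u,v,z):
    o,d=ray(s,u,v); return o+d*(z-o[2])/d[2]
def proj(s,p):
    M=np.array(s['world_to_cam']); c=M[:3,:3]@p+M[:3,3]; return s['cx']+s['fx']*c[0]/-c[2], s['cy']+s['fy']*-c[1]/-c[2]
E
python3 - <<'E'
from h import *
a=shot('scene','s0');b=shot('top','t0')
for s in(a,b): print({k:v for k,v in s.items() if k!='color'})
print(r.get_state())
cv2.imwrite('pics/both.png',cv2.resize(np.vstack([cv2.imread('pics/s0.png')]),(800,600)))
E
```

```text
{'fx': 369.43319079315427, 'fy': 369.43319079315427, 'cx': 255.32181843313555, 'cy': 191.0702963640245, 'world_to_cam': array([[-0.60491022, -0.7961885 ,  0.01294185,  0.56452882],
       [ 0.57240346, -0.42347447,  0.70215643, -0.11951084],
       [-0.55356834,  0.43214956,  0.71190509, -0.87362751],
       [ 0.        ,  0.        ,  0.        ,  1.        ]])}
{'fx': 467.8137795604884, 'fy': 467.8137795604884, 'cx': 264.83489663359296, 'cy': 189.49307763563067, 'world_to_cam': array([[ 0.0069511 , -0.99997467, -0.00153057,  0.39828483],
       [ 0.99977117,  0.0069187 ,  0.02024213, -0.38716989],
       [-0.02023103, -0.00167093,  0.99979394, -0.93169927],
       [ 0.        ,  0.        ,  0.        ,  1.        ]])}
{'clock': 0.1, 'q': array([ 1.14778274,  0.68988005, -0.19450186,  1.56624285,  0.15732828,
        0.90253424, -0.21511773]), 'qd': array([ 7.34790580e-05, -1.24269555e-03, -7.64247438e-04, -3.90484763e-03,
        7.99429404e-04,  4.61155172e-04,  6.26084585e-04]), 'joint_torque': array([-3.70115289e-03, -5.28503215e+01, -1.27177566e+00, -1.53839064e+01,
       -5.26238023e-02,  2.01482791e-03,  5.17000228e-05]), 'tool_pos': array([ 0.27537917, -0.56043869,  0.24900155]), 'eef_rot': array([ 9.74020968e-01,  2.26456299e-01, -2.67635053e-04, -7.92005870e-04]), 'contact_force': array([-0.63745775,  0.06615644, -0.01058011]), 'moment': array([-0.04060941,  0.03714991, -0.03601267]), 'opening': 0.9972597503957726}
```

View pics/t0.png

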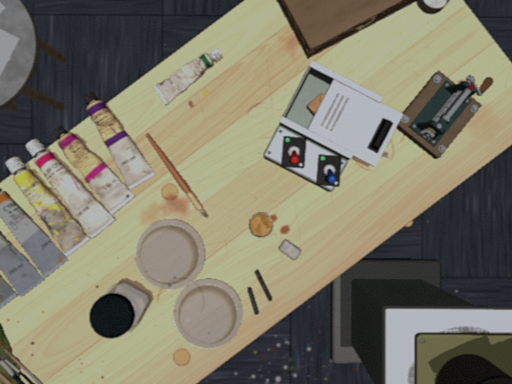

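View pics/s0.png

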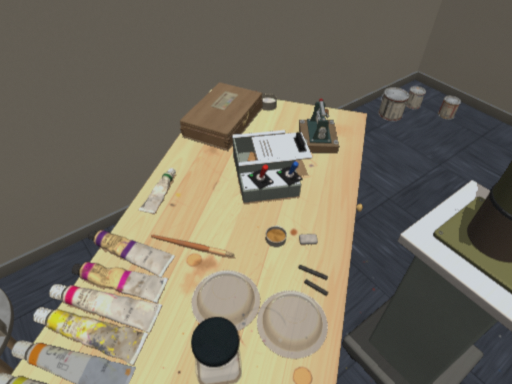

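The top view shows the box with its yaw at about 60°. The lid's black grip is at about (380,135), red switch (294,158) at the back, blue (332,176) in front. I need an enlarged crop for measuring.

Run:
```python
from h import *
t=cv2.imread('pics/t0.png')[50:200,255:415]; s=cv2.imread('pics/s0.png')[120:210,225:320]
cv2.imwrite('pics/c.png',cv2.resize(t,None,fx=5,fy=4,interpolation=cv2.INTER_CUBIC)[:600])
S=np.load('pics/t0.npy',allow_pickle=True).item();A=np.load('pics/s0.npy',allow_pickle=True).item()
for n,X in(('top',S),('scene',A)):
    hsv=cv2.cvtColor(X['color'],cv2.COLOR_RGB2HSV); 
    roi=np.zeros(hsv.shape[:2],np.uint8); 
    if n=='top': roi[55:195,260:402]=1
    else: roi[128:202,230:312]=1
    H,Sa,V=[hsv[...,i] for i in range(3)]
    for nm,m in(('red',((H<8)|(H>172))&(Sa>160)&(V>90)),('blue',(H>100)&(H<130)&(Sa>120)&(V>70)),('black',V<45),('green',(H>40)&(H<85)&(Sa>90)&(V>60))):
        m=(m&(roi>0)).astype(np.uint8); k,l,st,c=cv2.connectedComponentsWithStats(m)
        for i in range(1,k):
            if st[i,4]>4:
                ys,xs=np.where(l==i); print(n,nm,st[i],c[i].round(1),cv2.minAreaRect(np.c_[xs,ys].astype(np.float32)))
```

```text
top red [291 154   8  10  59] [294.4 158.9] ((294.5000305175781, 159.0), (7.77817440032959, 7.77817440032959), 45.0)
top blue [328 172   8  11  59] [331.5 177.9] ((331.2500305175781, 177.75001525878906), (8.485280990600586, 7.77817440032959), 45.0)
top black [308  55   3   2   5] [308.8  55.4] ((309.0, 55.5), (1.0, 2.0), 90.0)
top black [309  68  24  16 121] [320.4  75.5] ((320.4490661621094, 75.42675018310547), (23.703184127807617, 5.1077561378479), 28.610462188720703)
top black [369 119  23  33 302] [380.  134.8] ((380.0038146972656, 134.761962890625), (9.227054595947266, 32.72055435180664), 27.47443199157715)
top black [280 124  68  62 726] [311.9 157.9] ((306.5426330566406, 157.75048828125), (76.30089569091797, 37.17223358154297), 27.21611213684082)
top black [398 126   4   5  14] [399.5 128. ] ((399.50006103515625, 128.00003051757812), (4.949747085571289, 2.1213202476501465), 45.0)
top green [285 137   5   5  21] [287.  139.2] ((287.0, 139.0), (4.0, 4.0), 90.0)
top green [320 156   5   5  22] [322.  157.7] ((322.0, 158.0), (4.0, 4.0), 90.0)
scene red [262 165   6   5  25] [264.8 167. ] ((264.5, 167.0), (4.0, 5.0), 90.0)
scene blue [292 162   6   5  25] [294.6 164. ] ((294.5, 164.0), (4.0, 5.0), 90.0)
scene black [295 134  10  17  97] [299.5 142.4] ((299.3362121582031, 142.28448486328125), (17.06983757019043, 6.171403408050537), 66.80140686035156)
scene black [279 167  20  18 127] [288.6 176.6] ((289.2500305175781, 175.75001525878906), (18.384777069091797, 12.020814895629883), 45.0)
scene black [250 170  20  19 120] [260.  180.4] ((260.3177185058594, 178.964111328125), (17.616069793701172, 12.71033000946045), 48.01278305053711)
scene green [278 171   4   3   9] [279.7 171.9] ((279.7500305175781, 171.75001525878906), (2.1213202476501465, 2.8284268379211426), 45.0)
scene green [249 174   4   3  10] [250.8 175. ] ((250.5, 175.0), (2.0, 3.0), 90.0)
```

View pics/c.png

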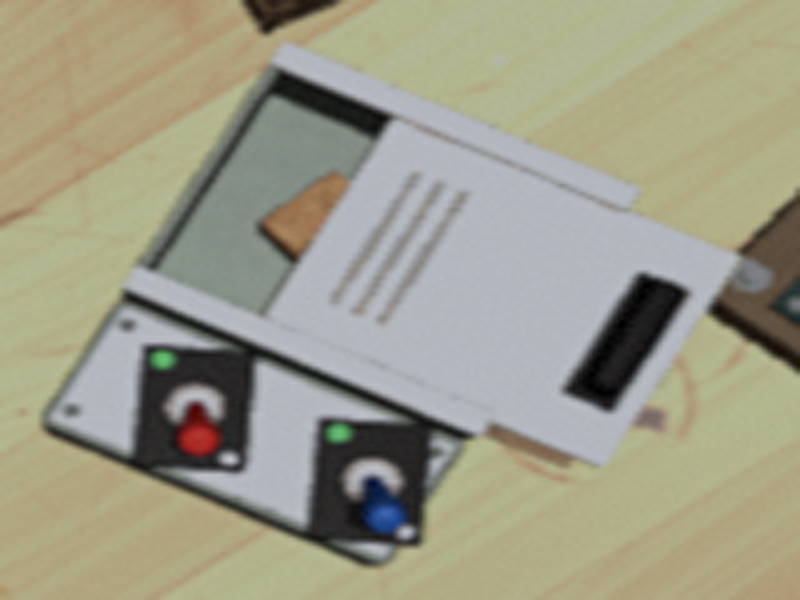

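```bash
cat >> h.py <<'E'
def load(n): return np.load('pics/'+n+'.npy',allow_pickle=True).item()
def two(s1,p1,s2,p2):
    o1,d1=ray(s1,*p1);o2,d2=ray(s2,*p2); x=np.linalg.lstsq(np.c_[d1,-d2],o2-o1,rcond=None)[0]
    a=o1+d1*x[0];b=o2+d2*x[1]; return (a+b)/2,np.linalg.norm(a-b)
E
python3 - <<'E'
from h import *
T=load('t0');A=load('s0')
C=[onz(T,*p,.076)[:2] for p in((312,60.5),(382.6,97.5),(351,159.2),(279.4,123))] # back-right, front-right, front-left, back-left
C=np.array(C);print(C.round(4)); 
print('len',[np.linalg.norm(C[i]-C[(i+1)%4]).round(4) for i in range(4)])
d=(C[0]-C[1])+(C[3]-C[2]); e=(C[3]-C[0])+(C[2]-C[1])
yaw=np.arctan2(d[1],d[0]); yaw2=np.arctan2(-e[0],e[1]); print('yaw',yaw,yaw2,'org',C.mean(0))
W=(yaw+yaw2)/2;o=C.mean(0);R=np.array([[np.cos(W),-np.sin(W)],[np.sin(W),np.cos(W)]])
loc=lambda p:(R.T@(p[:2]-o)).round(4)
for n,p,z in(('grip',(380,134.8),.09),('red',(294.4,159.5),.1026),('blue',(331.5,178.3),.1026),('gdot',(287,139.2),.052),('gdot2',(322,157.7),.052)):
    q=onz(T,*p,z); print(n,q.round(4),loc(q))
for n,p,q in(('grip',(380,134.8),(299.5,142.4)),('red',(294.4,160),(264.8,167)),('blue',(331.5,178.5),(294.6,164)),('gdot',(287,139.2),(250.8,175)),('gdot2',(322,157.7),(279.7,171.9))):
    X,e=two(T,p,A,q); print('2v',n,X.round(4),loc(X),e.round(4))
b=cv2.imread('pics/t0.png')[55:165,385:500]; c=cv2.imread('pics/s0.png')[90:160,280:345]
cv2.imwrite('pics/p.png',np.hstack([cv2.resize(b,(400,383),interpolation=2),cv2.resize(c,(356,383),interpolation=2)]))
E
```

```text
[[0.6232 0.3149]
 [0.555  0.1837]
 [0.4401 0.2419]
 [0.5063 0.3747]]
len [np.float64(0.1478), np.float64(0.1288), np.float64(0.1484), np.float64(0.1313)]
yaw 1.0999255502732734 1.0999183739345637 org [0.53114896 0.27881235]
grip [0.4837 0.1918 0.09  ] [-0.099   0.0028]
red [0.4365 0.3482 0.1026] [0.0189 0.1158]
blue [0.4033 0.2816 0.1026] [-0.0556  0.1152]
gdot [0.4794 0.3594 0.052 ] [0.0483 0.0826]
gdot2 [0.4446 0.2926 0.052 ] [-0.0269  0.0834]
2v grip [0.486  0.1891 0.0769] [-0.1004 -0.0004] 0.0013
2v red [0.436  0.3494 0.1078] [0.0198 0.1168] 0.0024
2v blue [0.4035 0.2828 0.1057] [-0.0544  0.1156] 0.0021
2v gdot [0.4793 0.3598 0.0549] [0.0487 0.083 ] 0.0008
2v gdot2 [0.4444 0.2931 0.0552] [-0.0266  0.0838] 0.0002
```

View pics/p.png

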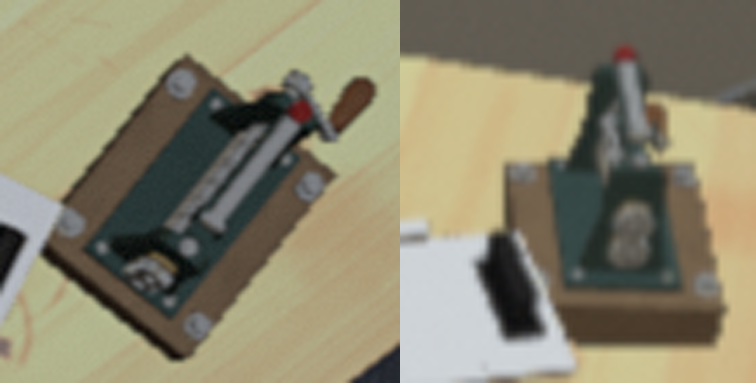

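The pictures show the press beside the lid front. Its frame end is at about top (428,135) / scene (322,133), and its red knob at about top (471,87) / scene (321,100). I'll work out its height and the tool waypoints.

```bash
cat >> h.py <<'E'
W=1.10;o=np.array([.5311,.2788]);R=np.array([[np.cos(W),-np.sin(W)],[np.sin(W),np.cos(W)]])
loc=lambda p:(R.T@(np.array(p)[:2]-o)).round(4)
wor=lambda x,y:(o+R@np.array([x,y])).round(4)
E
python3 - <<'E'
from h import *
from scipy.spatial.transform import Rotation as Ro
T=load('t0');A=load('s0')
f=lambda a,b:(385+a/3.48,55+b/3.48); g=lambda a,b:(280+(a-400)/5.47,90+b/5.47)
for n,p,q in(('bolt',(150,280),(632,235)),('knob',(301,112),(625,55)),('nearcorner',(50,245),(508,165)),('screwR',(310,185),(685,175)),('screwF',(198,325),(707,285)),('handle',(352,105),(655,118))):
    X,e=two(T,f(*p),A,g(*q)); print(n,X.round(3),loc(X),e.round(3))
print('pre',wor(-.140,0),'push end',wor(-.071,0),'fan pre',wor(.0195,.165),'fan end',wor(.0195,.11))
s=r.get_state(); q=Ro.from_quat(s['eef_rot']); M=q.as_matrix(); print(M.round(3))
print('tool yaw of y axis',np.degrees(np.arctan2(M[1,1],M[0,1])),'box y dir',np.degrees(W+np.pi/2))
E
```

```text
bolt [0.487 0.098 0.068] [-0.1812 -0.043 ] 0.003
knob [0.567 0.036 0.113] [-0.2007 -0.1421] 0.001
nearcorner [0.498 0.176 0.137] [-0.1066 -0.0176] 0.015
screwR [ 0.545 -0.006  0.03 ] [-0.2478 -0.142 ] 0.0
screwF [0.467 0.056 0.029] [-0.2276 -0.0434] 0.0
handle [ 0.589 -0.026  0.037] [-0.2452 -0.1901] 0.001
pre [0.4676 0.154 ] push end [0.4989 0.2155] fan pre [0.3929 0.371 ] fan end [0.4419 0.3461]
[[ 0.897  0.441 -0.001]
 [ 0.441 -0.897  0.001]
 [-0.    -0.002 -1.   ]]
tool yaw of y axis -63.82294128977352 box y dir 153.02535746439057
```

Emit:
drive_tool --commands '[{"wz":-0.107,"claw":0},{"wz":-0.107,"claw":0},{"wz":-0.107,"claw":0},{"wz":-0.107,"claw":0},{"wz":-0.107,"claw":0},{"wz":-0.107,"claw":0},{"dx":0.03,"dy":0.02,"claw":0},{"dx":0.03,"dy":0.02,"claw":0},{"dx":0.03,"dy":0.02,"claw":0},{"claw":0}]' --grip_force 20

```text
validation failed for argument at $.co...
```

Emit:
drive_tool --commands '[{"dx":0.0,"dy":0.0,"dz":0.0,"wx":0.0,"wy":0.0,"wz":-0.107,"claw":0.0}]' --grip_force 20

```text
clock: 0.2
tool_pos: [0.2756, -0.5605, 0.2492]
eef_rot: [0.96, 0.279, -0.0, -0.001]
contact_force: [-0.3, 0.7, -1.0]
opening: 0.931
```

Rows are accepted with every field written out.

Emit:
drive_tool --commands '[{"dx":0,"dy":0,"dz":0,"wx":0,"wy":0,"wz":-0.107,"claw":0},{"dx":0,"dy":0,"dz":0,"wx":0,"wy":0,"wz":-0.107,"claw":0},{"dx":0,"dy":0,"dz":0,"wx":0,"wy":0,"wz":-0.107,"claw":0},{"dx":0,"dy":0,"dz":0,"wx":0,"wy":0,"wz":-0.107,"claw":0},{"dx":0,"dy":0,"dz":0,"wx":0,"wy":0,"wz":-0.107,"claw":0},{"dx":0.03,"dy":0.02,"dz":0,"wx":0,"wy":0,"wz":0,"claw":0},{"dx":0.03,"dy":0.02,"dz":0,"wx":0,"wy":0,"wz":0,"claw":0},{"dx":0.03,"dy":0.02,"dz":0,"wx":0,"wy":0,"wz":0,"claw":0},{"dx":0,"dy":0,"dz":0,"wx":0,"wy":0,"wz":0,"claw":0}]' --grip_force 20

```text
clock: 1.1
tool_pos: [0.3766, -0.5032, 0.2497]
eef_rot: [0.85, 0.526, 0.003, -0.0]
contact_force: [0.2, 0.0, 0.8]
opening: 0.115
```

```bash
cat > st.py <<'E'
from h import *
s=r.get_state(); from scipy.spatial.transform import Rotation as Ro
M=Ro.from_quat(s['eef_rot']).as_matrix()
print(s['clock'],s['tool_pos'].round(4),'loc',loc(s['tool_pos']),'yaw err of x',np.degrees(np.arctan2(M[1,0],M[0,0])-W).round(2),M[2].round(3),s['q'].round(2),s['contact_force'].round(1),s['opening'])
E
python3 st.py
```

```text
1.1 [ 0.3766 -0.5032  0.2497] loc [-0.767 -0.217] yaw err of x 0.47 [ 0.005  0.003 -1.   ] [ 1.06  0.71 -0.37  1.55  0.29  0.94  0.13] [0.2 0.  0.8] 0.11537737246372264
```

Emit:
drive_tool --commands '[{"dx":0.04,"dy":-0.01,"dz":0,"wx":0,"wy":0,"wz":0,"claw":0},{"dx":0.04,"dy":-0.01,"dz":0,"wx":0,"wy":0,"wz":0,"claw":0},{"dx":0.04,"dy":-0.01,"dz":0,"wx":0,"wy":0,"wz":0,"claw":0},{"dx":0.04,"dy":-0.01,"dz":0,"wx":0,"wy":0,"wz":0,"claw":0},{"dx":0.04,"dy":-0.01,"dz":0,"wx":0,"wy":0,"wz":0,"claw":0},{"dx":0.04,"dy":-0.01,"dz":0,"wx":0,"wy":0,"wz":0,"claw":0},{"dx":0.04,"dy":-0.01,"dz":0,"wx":0,"wy":0,"wz":0,"claw":0},{"dx":0.04,"dy":-0.01,"dz":0,"wx":0,"wy":0,"wz":0,"claw":0},{"dx":0.04,"dy":-0.02,"dz":0,"wx":0,"wy":0,"wz":0,"claw":0},{"dx":0.04,"dy":-0.02,"dz":0,"wx":0,"wy":0,"wz":0,"claw":0},{"dx":0.04,"dy":-0.02,"dz":0,"wx":0,"wy":0,"wz":0,"claw":0},{"dx":0,"dy":0,"dz":0,"wx":0,"wy":0,"wz":0,"claw":0}]'

```text
clock: 2.3
tool_pos: [0.4456, -0.0459, 0.25]
eef_rot: [0.85, 0.527, 0.001, -0.001]
contact_force: [0.2, -0.4, -0.4]
opening: 0.007
```

```bash
python3 st.py
```

```text
2.3 [ 0.4456 -0.0459  0.25  ] loc [-0.3282 -0.0711] yaw err of x 0.58 [ 0.003 -0.001 -1.   ] [ 0.23  0.48 -0.34  2.07  0.26  0.63 -0.74] [ 0.2 -0.4 -0.4] 0.006732745825115504
```

Emit:
drive_tool --commands '[{"dx":0.04,"dy":-0.018,"dz":0,"wx":0,"wy":0,"wz":0.01,"claw":0},{"dx":0.04,"dy":-0.018,"dz":0,"wx":0,"wy":0,"wz":0,"claw":0},{"dx":0.04,"dy":-0.018,"dz":0,"wx":0,"wy":0,"wz":0,"claw":0},{"dx":0.04,"dy":-0.017,"dz":0,"wx":0,"wy":0,"wz":0,"claw":0},{"dx":0.028,"dy":0,"dz":0,"wx":0,"wy":0,"wz":0,"claw":0},{"dx":0,"dy":0,"dz":0.035,"wx":0,"wy":0,"wz":0,"claw":0},{"dx":0,"dy":0,"dz":0.035,"wx":0,"wy":0,"wz":0,"claw":0},{"dx":0,"dy":0,"dz":0.035,"wx":0,"wy":0,"wz":0,"claw":0},{"dx":0,"dy":0,"dz":0,"wx":0,"wy":0,"wz":0,"claw":0}]'

```text
clock: 3.2
tool_pos: [0.4669, 0.1449, 0.1413]
eef_rot: [0.856, 0.518, -0.004, -0.0]
contact_force: [-0.2, -0.5, -0.1]
opening: 0.002
```

```bash
python3 st.py
python3 - <<'E'
from h import *
a=shot('scene','s1')
cv2.imwrite('pics/c1.png',cv2.resize(cv2.imread('pics/s1.png')[70:220,210:390],None,fx=4,fy=4,interpolation=2))
p=r.get_state()['tool_pos'].copy(); p[2]-=.011; print('tip px',proj(a,p))
E
```

```text
3.2 [0.4669 0.1449 0.1413] loc [-0.1485 -0.0036] yaw err of x -0.67 [-0.007 -0.005 -1.   ] [-0.27  0.7  -0.21  2.06  0.34  0.42 -1.22] [-0.2 -0.5 -0.1] 0.0019263559385415353
tip px (np.float64(318.6207031186721), np.float64(122.98999930966725))
```

View pics/c1.png

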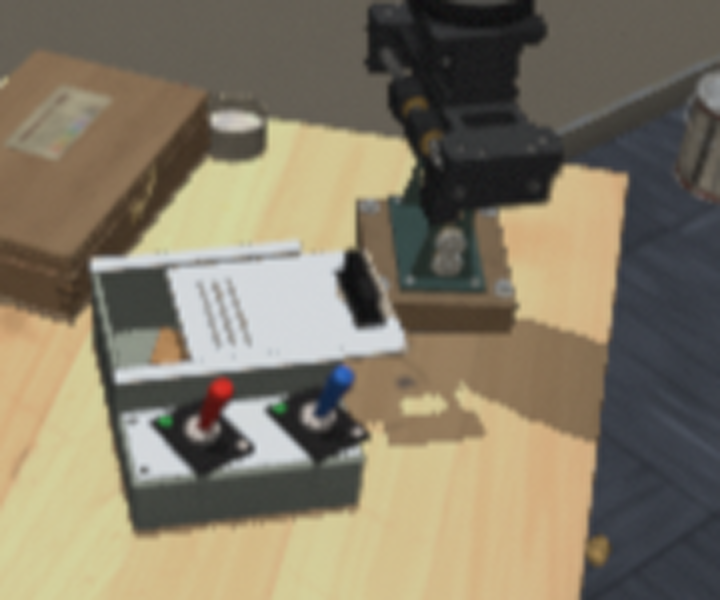

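The tips hang above the press's front edge, at crop (434,212). The grip at crop (360,290) is clear ahead of them. Next: descend, then push.

Emit:
drive_tool --commands '[{"dx":0.01,"dy":-0.004,"dz":0,"wx":0,"wy":0,"wz":-0.01,"claw":0},{"dx":0,"dy":0,"dz":0.02,"wx":0,"wy":0,"wz":0,"claw":0},{"dx":0,"dy":0,"dz":0.02,"wx":0,"wy":0,"wz":0,"claw":0},{"dx":0,"dy":0,"dz":0.014,"wx":0,"wy":0,"wz":0,"claw":0},{"dx":0,"dy":0,"dz":0,"wx":0,"wy":0,"wz":0,"claw":0},{"dx":0,"dy":0,"dz":0,"wx":0,"wy":0,"wz":0,"claw":0}]'

```text
clock: 3.85
tool_pos: [0.4714, 0.1586, 0.0921]
eef_rot: [0.853, 0.522, 0.001, 0.0]
contact_force: [0.5, -0.0, -0.2]
opening: 0.003
```

```bash
python3 st.py
```

```text
3.85 [0.4714 0.1586 0.0921] loc [-0.1342 -0.0013] yaw err of x -0.05 [ 0.002  0.002 -1.   ] [-0.33  0.8  -0.15  2.07  0.38  0.29 -1.27] [ 0.5 -0.  -0.2] 0.003231516545883664
```

Emit:
drive_tool --commands '[{"dx":0.008,"dy":-0.001,"dz":0.004,"wx":0,"wy":0,"wz":0,"claw":0},{"dx":0.008,"dy":0,"dz":0,"wx":0,"wy":0,"wz":0,"claw":0},{"dx":0.005,"dy":0,"dz":0,"wx":0,"wy":0,"wz":0,"claw":0},{"dx":0.005,"dy":0,"dz":0,"wx":0,"wy":0,"wz":0,"claw":0},{"dx":0.005,"dy":0,"dz":0,"wx":0,"wy":0,"wz":0,"claw":0},{"dx":0.005,"dy":0,"dz":0,"wx":0,"wy":0,"wz":0,"claw":0},{"dx":0.005,"dy":0,"dz":0,"wx":0,"wy":0,"wz":0,"claw":0},{"dx":0.005,"dy":0,"dz":0,"wx":0,"wy":0,"wz":0,"claw":0},{"dx":0.005,"dy":0,"dz":0,"wx":0,"wy":0,"wz":0,"claw":0}]'

```text
clock: 4.75
tool_pos: [0.4928, 0.2039, 0.0867]
eef_rot: [0.853, 0.522, -0.0, 0.0]
contact_force: [0.0, -0.8, 1.7]
opening: 0.001
```

```bash
python3 st.py
```

```text
4.75 [0.4928 0.2039 0.0867] loc [-0.0841  0.0001] yaw err of x -0.07 [-0.  0. -1.] [-0.38  0.83 -0.17  1.96  0.35  0.37 -1.29] [ 0.  -0.8  1.7] 0.0006538987885724634
```

Emit:
drive_tool --commands '[{"dx":0.004,"dy":0,"dz":0,"wx":0,"wy":0,"wz":0,"claw":0},{"dx":0.003,"dy":0,"dz":0,"wx":0,"wy":0,"wz":0,"claw":0},{"dx":0.003,"dy":0,"dz":0,"wx":0,"wy":0,"wz":0,"claw":0},{"dx":0,"dy":0,"dz":0,"wx":0,"wy":0,"wz":0,"claw":0}]'

```text
clock: 5.15
tool_pos: [0.4977, 0.2139, 0.0868]
eef_rot: [0.853, 0.522, 0.001, -0.001]
contact_force: [-0.2, -0.1, 0.2]
opening: 0.008
```

```bash
python3 st.py
```

```text
5.15 [0.4977 0.2139 0.0868] loc [-0.0729  0.0003] yaw err of x -0.03 [ 0.003  0.    -1.   ] [-0.39  0.84 -0.17  1.94  0.34  0.39 -1.29] [-0.2 -0.1  0.2] 0.008383081343832956
```

Emit:
drive_tool --commands '[{"dx":0.002,"dy":0,"dz":0,"wx":0,"wy":0,"wz":0,"claw":0},{"dx":0.002,"dy":0,"dz":0,"wx":0,"wy":0,"wz":0,"claw":0},{"dx":0,"dy":0,"dz":0,"wx":0,"wy":0,"wz":0,"claw":0}]'

```text
clock: 5.45
tool_pos: [0.499, 0.2164, 0.0867]
eef_rot: [0.853, 0.522, 0.0, -0.0]
contact_force: [0.6, -0.4, 0.5]
opening: 0.005
```

```bash
python3 st.py;  python3 - <<'E'
from h import *
a=shot('scene','s2')
cv2.imwrite('pics/c2.png',cv2.resize(cv2.imread('pics/s2.png')[90:210,210:350],None,fx=5,fy=5,interpolation=2))
E
```

```text
5.45 [0.499  0.2164 0.0867] loc [-0.0702  0.0003] yaw err of x -0.05 [ 0. -0. -1.] [-0.39  0.84 -0.17  1.93  0.34  0.4  -1.29] [ 0.6 -0.4  0.5] 0.005057164458999174
```

View pics/c2.png

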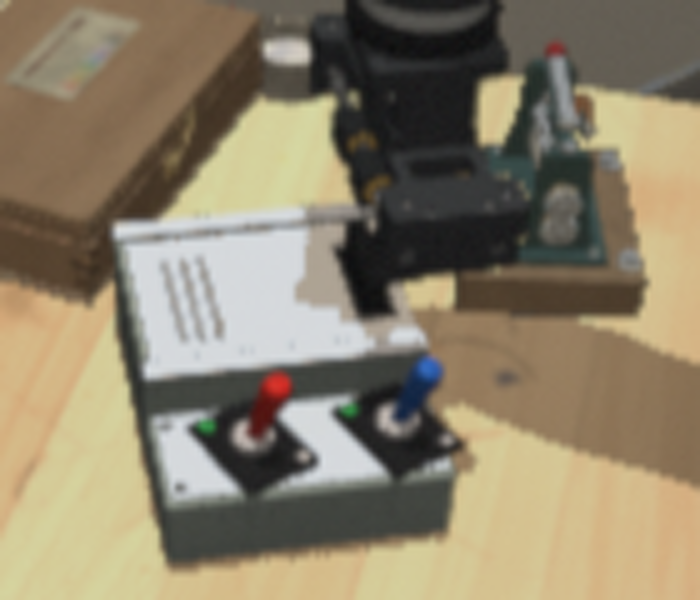

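The chamber now looks fully covered: the lid reaches the back rail end at (120,235), and both bats still lean off. I'll check it by pushing gently against the hard stop.

Emit:
drive_tool --commands '[{"dx":0.002,"dy":0,"dz":0,"wx":0,"wy":0,"wz":0,"claw":0},{"dx":0.002,"dy":0,"dz":0,"wx":0,"wy":0,"wz":0,"claw":0},{"dx":0,"dy":0,"dz":0,"wx":0,"wy":0,"wz":0,"claw":0}]'

```text
clock: 5.8
tool_pos: [0.4991, 0.2166, 0.0865]
eef_rot: [0.853, 0.522, -0.003, 0.001]
contact_force: [-2.9, -5.2, 4.7]
opening: 0.002
```

```bash
python3 st.py
```

```text
5.8 [0.4991 0.2166 0.0865] loc [-0.07    0.0003] yaw err of x -0.15 [-0.007 -0.001 -1.   ] [-0.39  0.84 -0.17  1.93  0.34  0.41 -1.3 ] [-2.9 -5.2  4.7] 0.0015217461530665126
```

The stop is felt (6 N, no further movement), so the lid is home. I'll back off, lift, and go round to the outer side of the red bat.

Emit:
drive_tool --commands '[{"dx":-0.012,"dy":0,"dz":0,"wx":0,"wy":0,"wz":0,"claw":0},{"dx":-0.008,"dy":0,"dz":-0.01,"wx":0,"wy":0,"wz":0,"claw":0},{"dx":0,"dy":0,"dz":-0.04,"wx":0,"wy":0,"wz":0,"claw":0},{"dx":0,"dy":0,"dz":-0.04,"wx":0,"wy":0,"wz":0,"claw":0},{"dx":0,"dy":0,"dz":-0.03,"wx":0,"wy":0,"wz":0,"claw":0},{"dx":0.02,"dy":-0.034,"dz":0,"wx":0,"wy":0,"wz":0,"claw":0},{"dx":0.02,"dy":-0.034,"dz":0,"wx":0,"wy":0,"wz":0,"claw":0},{"dx":0.02,"dy":-0.034,"dz":0,"wx":0,"wy":0,"wz":0,"claw":0},{"dx":0.025,"dy":-0.034,"dz":0,"wx":0,"wy":0,"wz":0,"claw":0},{"dx":0.02,"dy":-0.034,"dz":0,"wx":0,"wy":0,"wz":0,"claw":0},{"dx":0,"dy":0,"dz":0,"wx":0,"wy":0,"wz":0,"claw":0},{"dx":0,"dy":0,"dz":0,"wx":0,"wy":0,"wz":0,"claw":0}]'

```text
clock: 7.0
tool_pos: [0.3875, 0.3733, 0.2072]
eef_rot: [0.852, 0.523, 0.0, -0.0]
contact_force: [-0.2, 0.1, -0.8]
opening: 0.004
```

```bash
python3 st.py;  python3 - <<'E'
from h import *
a=shot('top','t3')
cv2.imwrite('pics/c3.png',cv2.resize(cv2.imread('pics/t3.png')[40:200,250:440],None,fx=3.7,fy=3.7,interpolation=2))
E
```

```text
7.0 [0.3875 0.3733 0.2072] loc [0.0191 0.1709] yaw err of x 0.08 [ 0.001  0.    -1.   ] [-0.71  0.64 -0.24  1.87  0.23  0.66 -1.55] [-0.2  0.1 -0.8] 0.003653204492710598
```

View pics/c3.png

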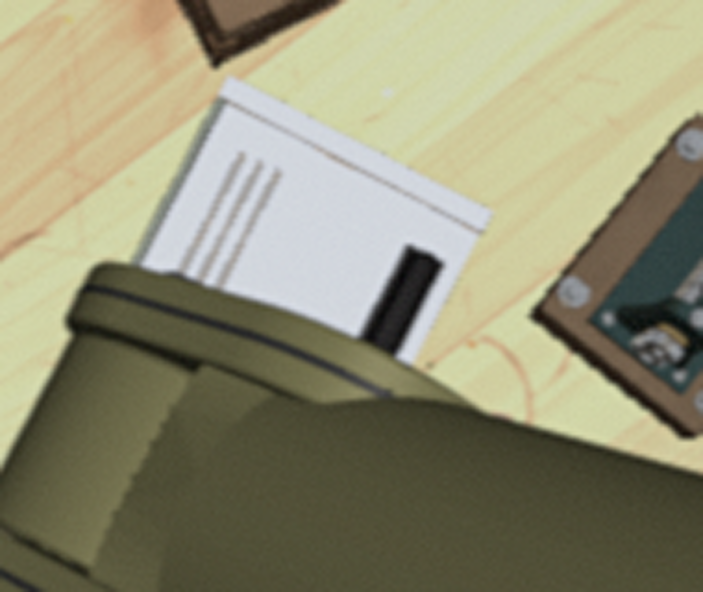

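The lid is flush with the rail ends at crop (230,95)–(490,220), and the arm hides the switches. Lowering beside the red bat.

Emit:
drive_tool --commands '[{"dx":0,"dy":0,"dz":0.03,"wx":0,"wy":0,"wz":0,"claw":0},{"dx":0,"dy":0,"dz":0.03,"wx":0,"wy":0,"wz":0,"claw":0},{"dx":0,"dy":0,"dz":0.03,"wx":0,"wy":0,"wz":0,"claw":0},{"dx":0,"dy":0,"dz":0.016,"wx":0,"wy":0,"wz":0,"claw":0},{"dx":0,"dy":0,"dz":0,"wx":0,"wy":0,"wz":0,"claw":0},{"dx":0,"dy":0,"dz":0,"wx":0,"wy":0,"wz":0,"claw":0}]'

```text
clock: 7.65
tool_pos: [0.3891, 0.3715, 0.1011]
eef_rot: [0.853, 0.521, 0.0, 0.0]
contact_force: [0.0, 0.3, 0.3]
opening: 0.005
```

```bash
python3 st.py;  python3 - <<'E'
from h import *
a=shot('scene','s4')
cv2.imwrite('pics/c4.png',cv2.resize(cv2.imread('pics/s4.png')[90:210,210:350],None,fx=5,fy=5,interpolation=2))
E
```

```text
7.65 [0.3891 0.3715 0.1011] loc [0.0182 0.1686] yaw err of x -0.19 [-0.     0.001 -1.   ] [-0.75  0.81 -0.16  1.95  0.3   0.41 -1.61] [0.  0.3 0.3] 0.004950129333497676
```

View pics/c4.png

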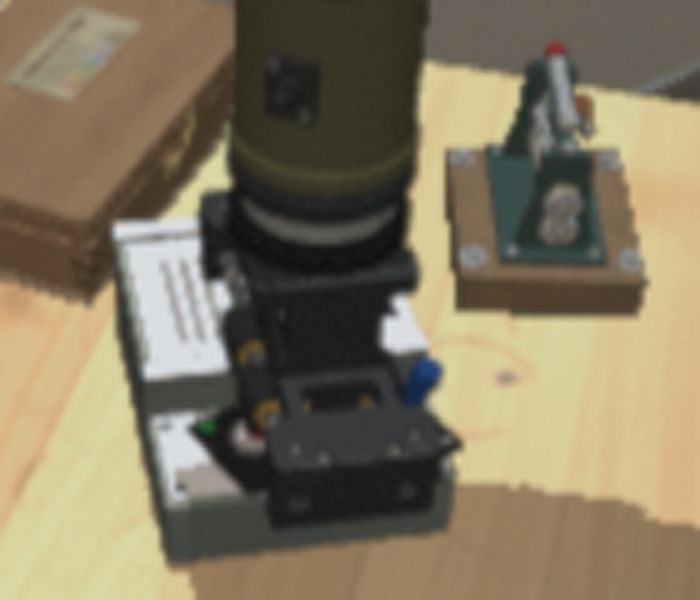

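The gripper stands outside the red bat, with the blue bat at (425,380) clear in front. Pushing towards the lid.

Emit:
drive_tool --commands '[{"dx":0.001,"dy":0.01,"dz":0,"wx":0,"wy":0,"wz":0,"claw":0},{"dx":0,"dy":0.01,"dz":0,"wx":0,"wy":0,"wz":0,"claw":0},{"dx":0,"dy":0.008,"dz":0,"wx":0,"wy":0,"wz":0,"claw":0},{"dx":0,"dy":0.008,"dz":0,"wx":0,"wy":0,"wz":0,"claw":0},{"dx":0,"dy":0.008,"dz":0,"wx":0,"wy":0,"wz":0,"claw":0},{"dx":0,"dy":0.007,"dz":0,"wx":0,"wy":0,"wz":0,"claw":0},{"dx":0,"dy":0,"dz":0,"wx":0,"wy":0,"wz":0,"claw":0}]'

```text
clock: 8.4
tool_pos: [0.4354, 0.3495, 0.1009]
eef_rot: [0.853, 0.521, 0.0, 0.0]
contact_force: [0.3, -0.6, 0.2]
opening: 0.004
```

```bash
python3 st.py
```

```text
8.4 [0.4354 0.3495 0.1009] loc [0.0196 0.1174] yaw err of x -0.18 [ 0.     0.001 -1.   ] [-0.65  0.83 -0.19  1.88  0.31  0.46 -1.53] [ 0.3 -0.6  0.2] 0.0042129011299012345
```

Emit:
drive_tool --commands '[{"dx":0,"dy":0.004,"dz":0,"wx":0,"wy":0,"wz":0,"claw":0},{"dx":0,"dy":0.004,"dz":0,"wx":0,"wy":0,"wz":0,"claw":0},{"dx":0,"dy":0,"dz":0,"wx":0,"wy":0,"wz":0,"claw":0}]'

```text
clock: 8.7
tool_pos: [0.4418, 0.3457, 0.1005]
eef_rot: [0.853, 0.522, -0.0, 0.001]
contact_force: [-1.0, 0.0, -0.1]
opening: 0.003
```

```bash
python3 st.py
```

```text
8.7 [0.4418 0.3457 0.1005] loc [0.0192 0.1099] yaw err of x -0.14 [-0.001  0.001 -1.   ] [-0.64  0.83 -0.19  1.88  0.32  0.47 -1.52] [-1.   0.  -0.1] 0.003392209990214481
```

Now retreat outwards, lift and look.

Emit:
drive_tool --commands '[{"dx":0,"dy":-0.02,"dz":0,"wx":0,"wy":0,"wz":0,"claw":0},{"dx":0,"dy":-0.03,"dz":0,"wx":0,"wy":0,"wz":0,"claw":0},{"dx":0,"dy":-0.01,"dz":-0.03,"wx":0,"wy":0,"wz":0,"claw":0},{"dx":0,"dy":0,"dz":-0.04,"wx":0,"wy":0,"wz":0,"claw":0},{"dx":0,"dy":-0.03,"dz":-0.04,"wx":0,"wy":0,"wz":0,"claw":0},{"dx":0,"dy":-0.04,"dz":-0.02,"wx":0,"wy":0,"wz":0,"claw":0},{"dx":0,"dy":-0.04,"dz":0,"wx":0,"wy":0,"wz":0,"claw":0},{"dx":0,"dy":-0.03,"dz":0,"wx":0,"wy":0,"wz":0,"claw":0},{"dx":0,"dy":0,"dz":0,"wx":0,"wy":0,"wz":0,"claw":0},{"dx":0,"dy":0,"dz":0,"wx":0,"wy":0,"wz":0,"claw":0}]'

```text
clock: 9.7
tool_pos: [0.2626, 0.4375, 0.2306]
eef_rot: [0.852, 0.523, -0.0, 0.0]
contact_force: [0.2, -0.6, 1.3]
opening: 0.006
```

```bash
python3 st.py;  python3 - <<'E'
from h import *
a=shot('top','t5');b=shot('scene','s5')
x=cv2.resize(cv2.imread('pics/t5.png')[50:200,255:415],(400,375),interpolation=2);y=cv2.resize(cv2.imread('pics/s5.png')[110:215,215:327],(400,375),interpolation=2)
cv2.imwrite('pics/c5.png',np.hstack([x,y]))
E
```

```text
9.7 [0.2626 0.4375 0.2306] loc [0.0197 0.3113] yaw err of x 0.03 [-0.     0.001 -1.   ] [-0.98  0.57 -0.23  1.93  0.2   0.66 -1.8 ] [ 0.2 -0.6  1.3] 0.006416198992150265
```

View pics/c5.png

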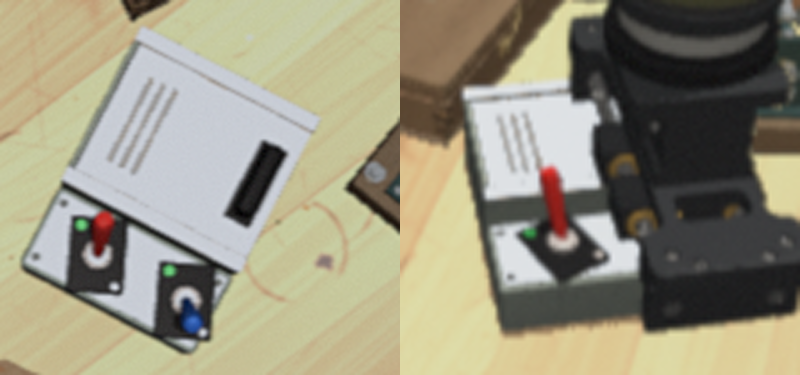

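In the top view the red bat at (103,222) leans to the green dot, and the blue one at (192,322) still leans outwards. The lid is home. A last numeric check, then I'll hand in.

Run:
```python
from h import *
T=load('t5');T0=load('t0');c=T['color'];H,S,V=cv2.split(cv2.cvtColor(c,cv2.COLOR_RGB2HSV))
def cen(m,z,b):
    k=np.zeros(m.shape,bool);k[b[0]:b[1],b[2]:b[3]]=1;ys,xs=np.where(m&k);return loc(onz(T,xs.mean(),ys.mean(),z))
print('grip',cen(V<45,.09,(100,145,340,375)),'expect -.055;', 'red',cen(((H<8)|(H>172))&(S>160)&(V>90),.1026,(120,200,270,320)),'blue',cen((H>100)&(H<130)&(S>120)&(V>70),.1026,(150,200,300,360)))
d=np.abs(c.astype(int)-T0['color']).max(2)
for n,b in(('tin',(205,240,245,280)),('putty',(235,262,275,303)),('brush',(130,220,140,210))): print(n,'changed px',(d[b[0]:b[1],b[2]:b[3]]>40).sum())
print(r.finish_job())
```

```text
grip [-0.0522  0.0031] expect -.055; red [0.0323 0.0845] blue [-0.0546  0.1139]
tin changed px 1178
putty changed px 643
brush changed px 1
the job is handed in; nothing more can be done
None
```

Run:
```python
from h import *
d=np.abs(load('s5')['color'].astype(int)-load('s0')['color']).max(2); d4=np.abs(load('s4')['color'].astype(int)-load('s0')['color']).max(2)
for n,b in(('tin',(224,248,264,290)),('putty',(230,248,298,320))): print(n,[(x[b[0]:b[1],b[2]:b[3]]>40).sum() for x in(d,d4)])
```

```text
tin [np.int64(389), np.int64(131)]
putty [np.int64(317), np.int64(0)]
```

The lid is home, the red fan switch is on and the blue lamp switch is still off. I handed the job in at about 10 s on the robot's clock, with the arm clear of everything.

- **Lid:** I pushed it closed by the front of the black grip with shut fingers. It passed the ridge, and a further push met the hard stop at about 6 N. The last picture shows it flush with the rails. The grip measured at x = -52 mm against -55 mm when home, which agrees within the accuracy of my box pose.
- **Switches:** I flipped the red bat from its outer side, and the last measurement puts its tip at y = +85 mm (on side). The blue tip is at y = +114 mm, the same as at the start.
- **Bystanders:** The brush area in the picture is unchanged. My final check of the tin and putty rubber was inconclusive: both areas had changed in both last views. I put that down to the arm and its shadow but did not confirm it. An earlier picture showed the putty rubber unchanged and the tin area partly changed. The fingertips never went below about 75 mm, well above either of them, so I have no sign that they were touched.

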